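# Rehang the coupling basket in the clamped saddle

## Task

Take the basket of brass hose couplings off the plain hooks by its black grip and, without setting it down on anything on the way, hang it on the other stand: lay its bar on the flat arms behind the front lips, slide it back slowly and gently until you feel it meet the saddle's stops, and let it down into the notches so that it hangs there by itself. Keep the basket level with both couplings in it, never press or knock it hard against either stand, and leave the other things on the table where they are.

Things in the scene. Friction and masses are not known exactly. Their poses are not given: they have to be found in the camera images.
- basket: open steel sheet tray, 110 (its x) x 163 (its y) x 50 mm high, about 0.4 kg (varies by a quarter), with two loose couplings in it. Origin: centre of the tray's underside (60 mm above the table as hung); z up. At each end (y = -80, +80 mm) a strap 22 mm wide rises to carry the hanging bar, 140 mm above the origin. The tray would spill if tipped.
- bar (a point): middle of the basket's round steel hanging bar, on its axis; bar 8 mm diameter, along the basket's y from strap to strap, 140 mm above the basket's origin; axes as the basket's
- grip (a point): centre of the basket's black grip block, 38 mm straight above the bar: 24 mm (basket x) by 34 mm (y), 48 mm tall (14 to 62 mm above the bar's axis), on a short neck. Pinched from above across its 24 mm, with the fingers closing along the basket's x, the basket cannot pitch. Axes as the basket's.
- plain_stand: fixed dark steel stand where the basket hangs at first, left or right. Origin on the table below the seat; its x runs from the arms' free ends to the posts (135 mm behind the seat), z up. Two arms 10 mm wide at y = -45, +45 mm; the bar lies on them, axis at 200 mm, loosely between a front and a rear lip (tops 210 mm): lift 20 mm or more, then draw out along -x by 100 mm.
- saddle_stand: the other fixed dark steel stand. Origin on the table, axes as the plain stand's, posts at x = +135 mm. Arms 10 mm wide at y = -45, +45 mm run towards -x and end in a lip (x = -124 to -116 mm, top 214 mm). Behind the lip is the flat runner, then a grey saddle with a notch in each arm and a stop right behind it. Seated in the notches, the bar's axis is 200 mm above the table.
- runner (a point): on the saddle stand, midway between its arms, at runner height (206 mm; bar lying on it: axis at 210 mm), at x = -80 mm of the stand; axes as the stand's. Runner flat from x = -116 to -40 mm. The notches (14 mm wide, 10 mm deep) were clamped anywhere, centre from x = -30 to +30 mm, unmeasured; it holds firm. Stop face 7 mm behind notch centre, a solid rail on, top 220 mm: felt when the bar meets it. Over 15 mm/s it knocks.
- coupling_a: brass hose coupling in the tray, 42 mm diameter, 40 mm high, 70 g, loose; origin at its foot
- coupling_b: the same, second coupling in the tray
- jug: grey plastic bottle, 68 mm diameter, 150 mm high, standing between the stands, at the back; origin under its centre. Leave alone.
- mug: white mug, 76 mm diameter, 85 mm high, at the left; origin under its centre. Leave alone.
- nozzle: brass hose nozzle standing between the stands, 52 mm diameter, 85 mm high; origin under its centre. The hanging tray's underside is at 60 mm, so carry it over or round. Leave alone.
- wrench: wrench lying near the robot, 170 mm long; origin under its middle. Leave alone.
- carton: small cardboard carton 100 x 130 x 55 mm at the right; origin under its centre. Leave alone.
- collar: black rubber ring, 90 mm outside, 22 mm high, near the robot; origin under its centre. Leave alone.
Not all that is in view belongs to the job. Leave any green look-alike of the basket alone.

How it is judged (in metres and radians):
On the way, in this order (a step that is already met when the one before it is completed fails the run):
1. the basket is off the plain hooks and hangs clear of both stands (distance of bar from where it was at the start of the episode above 0.06 m and contact force between basket and plain_stand below 0.05 N and contact force between basket and saddle_stand below 0.05 N), for 0.1 s.
2. the basket's bar bears on the saddle stand (contact force between basket and saddle_stand above 0.5 N).
At the end, for the whole second after the job is handed in: the basket hangs at rest on the saddle stand with its bar down in both notches (bar axis 195 to 203 mm above the table, in the saddle's range, within 20 mm of midway between the arms), level within 0.12 rad, both couplings in its tray (x of bar in the frame of saddle_stand between -0.038 and 0.038 m and y of bar in the frame of saddle_stand between -0.02 and 0.02 m and z of bar in the frame of saddle_stand between 0.195 and 0.203 m and angle between basket's own z axis and vertical below 0.12 rad and linear speed of basket below 0.03 m/s and angular speed of basket below 0.25 rad/s and x of coupling_a in the frame of basket between -0.055 and 0.055 m and y of coupling_a in the frame of basket between -0.082 and 0.082 m and z of coupling_a in the frame of basket between -0.01 and 0.05 m and x of coupling_b in the frame of basket between -0.055 and 0.055 m and y of coupling_b in the frame of basket between -0.082 and 0.082 m and z of coupling_b in the frame of basket between -0.01 and 0.05 m); the robot touches nothing.
It fails at once if the basket is pressed, pulled or knocked against either stand with more than 35 N (contact force between basket and saddle_stand above 35 N or contact force between basket and plain_stand above 35 N).
It fails at once if the basket tilts by more than 0.26 rad (15 degrees) (angle between basket's own z axis and vertical above 0.26 rad).
It fails at once if the basket is set down or lowered to the table (height (world z) of basket below 0.03 m).
It fails at once if the basket is set on or knocked into another thing (contact force between basket and jug above 2 N or contact force between basket and mug above 2 N or contact force between basket and nozzle above 2 N or contact force between basket and wrench above 2 N or contact force between basket and carton above 2 N or contact force between basket and collar above 2 N).
It fails at once if another thing on the table is moved by more than 20 mm (distance of any of jug, mug, nozzle, wrench, carton, collar from where it was at the start of the episode above 0.02 m).
It also fails if it takes over 67 s, if anything falls off the work surface, if the arm or the gripper's body presses on something with over 40 N, if the wrist force passes 120 N, or if a joint passes its speed limit or range.

## Robot

A 6-joint arm with a two-finger parallel gripper is mounted at the origin on the work surface. World frame = base frame: x ahead of the robot, y to its left, z up, the work surface at z = 0. Lengths are in m, angles in degrees, forces in N, time in s.
With the tool pointing down it reaches from about 0.4 to 0.825 m from the base axis. Payload 7 kg.
Tool frame: the origin (TCP) lies midway between the tips of the shut fingers; the grasp point (between the pads) lies ctrl.tcp_to_grasp behind it (ctrl.tcp_to_grasp is the distance from the TCP to the grasp point, in m); z points along the fingers, y is the line along which they close (so a half turn about z gives the same grasp; the last joint's range is limited). The gripper opens to 88 mm and grips with 3 to 60 N. Pads are 19 mm wide; open, the fingers measure 130 mm over their backs; the gripper's body (78 mm by 193 mm) begins 47 mm behind the grasp point.
Start: joints at [89.273, 20.546, 0.682, 0, -70.136, -16.507], TCP at [0.2, 0.645, 0.196] pointing down, gripper open.
Joint ranges: [-176.03, 176.03], [-82.01, 121.73], [-58.28, 71.71], [-173.87, 95.51], [-174.79, -0.11], [-173.66, 173.66]. Speed limits (degrees/s): [136.94, 136.94, 172.46, 180, 180, 180].

## Interface

Orientations are given as [roll, pitch, yaw] about the fixed x, y, z axes, in that order (R = Rz(yaw) Ry(pitch) Rx(roll)).
In Python, from plant import ctrl, imaging, close_job gives the robot as it stands.
- The arm moves only by the shell command python3 -m crank 'ROWS'. ROWS is JSON, a list of rows, each a list of 3 entries, a list of its own where there are three numbers: the shift along the world's x, y, z in m, then the turn, a rotation vector about the world's x, y, z in degrees, then the opening, from -1 (shut) to 1 (fully open), so that 0 is half open. A call has 1 to 12 rows; each row shifts and turns the commanded pose from where the row before left it; what a row does not reach is not made up. A row lasts 1/10 s, in which the tool goes at most 50 mm and 8.59 degrees, less where a joint would pass 70% of its speed; a pose out of reach is approached as far as the arm can. A call is refused whole if a number of a shift passes 0.05 or a number of a turn 8.59, either way. A call with a gripper value outside its range is refused whole. The fingers move at their own pace and stop on an object; the grip force is fixed at half the most. Time passes only in rows, so rows that do not move let the fingers close. It gives the time, the measured TCP pose, the force, the opening and the grip force at its end, in the units of the state.
- ctrl.get_obs(): the state, without advancing time (a new reading comes with each control period).
- imaging.snapshot(name): name is "scene" or "top"; returns (picture, depth): 384x512x3 uint8, blue, green, red; 384x512 float32, m along the optical axis (not along the pixel's ray), 0 where there is no reading.
- imaging.camera_model(name): a dict with "mtx" (3x3 intrinsics, pixels), "R" (3x3) and "t" (3): a world point X has camera coordinates R X + t. Camera axes: x right, y down, z forward; pixel columns grow to the right and rows downward; lengths in m; the calibration is good to about 2 mm. A picture is of the moment at which its call begins. camera_model takes no time and is no camera call.
- close_job(): hands the job in; it is judged then, once.
The state is a dict: "clock": time; "joint_pos": joint angles; "qvel": joint speeds; "tau": joint torques, N m; "tool_pos": TCP position; "orientation": TCP orientation; "force": force on the tool from outside, world axes, zero at the start; "moment": the same for the moment, N m; "opening": finger opening in m; "gripper_force": force on a finger pad.
Only numpy, scipy, OpenCV 4.12 (cv2) and the standard library are available. Lean on these libraries where they do the work, as an engineer would, in place of code of your own. Each camera call takes 0.05 s, during which the arm holds its last target. There are 200 camera calls.

## Working session

There is one attempt and no reset: what is moved stays moved. The work goes in short steps, Python scripts to look and compute and a shell command to move; the robot and the scene stay as the last step left them, time stands still between calls to the robot, and variables do not carry over. Pictures are saved under pics/ and viewed, at most 10 in all, crops included, and the job is handed in when it is done.

```bash
mkdir -p pics; ls; cat > h.py <<'E'
import numpy as np, cv2
from plant import ctrl, imaging
def snap(n,tag):
    p,d=imaging.snapshot(n); np.savez(f'{tag}.npz',p=p,d=d); cv2.imwrite(f'pics/{tag}.png',p); return p,d
def world(n,d,u,v):
    c=imaging.camera_model(n);K=np.array(c['mtx']);R=np.array(c['R']);t=np.array(c['t'])
    z=d[v,u]; u=np.asarray(u);v=np.asarray(v)
    X=np.stack([(u-K[0,2])/K[0,0]*z,(v-K[1,2])/K[1,1]*z,z],-1)
    return (X-t)@R
E
python3 - <<'E'
from h import *
a,_=snap('scene','s0');b,_=snap('top','t0')
cv2.imwrite('pics/both.png',np.vstack([a,b])[:, :] if 0 else cv2.resize(np.hstack([a,b]),(800,300)))
print(ctrl.get_obs(),ctrl.tcp_to_grasp)
E
```

```text
pics
{'clock': 0.1, 'joint_pos': array([ 8.92714692e+01,  2.05879232e+01,  6.39889043e-01, -1.44868200e-02,
       -7.01361162e+01, -1.65044316e+01]), 'qvel': array([-0.02278521, -0.17392071,  0.00435544,  0.05414648, -0.02130837,
        0.0708551 ]), 'tau': array([-1.76483110e-03, -5.84165812e+01,  2.93750918e+01,  7.01556891e+00,
        1.01480915e-02, -5.33239995e-05]), 'tool_pos': array([0.19991034, 0.64422818, 0.19532653]), 'orientation': array([ 1.79915448e+02, -1.08498391e-02, -1.72378869e+01]), 'force': array([ 0.10225286, -0.50483695,  0.43707599]), 'moment': array([ 0.01060614,  0.02923943, -0.01015891]), 'gripper_force': 0.0, 'opening': 0.08748898192382575} 0.0188
```

View pics/s0.png

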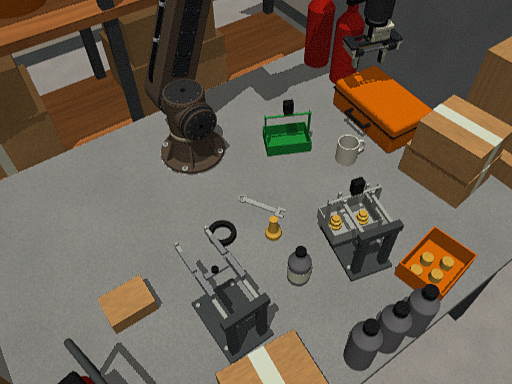

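View pics/t0.png

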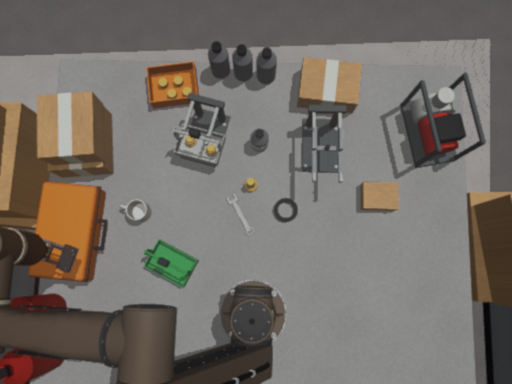

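The scene view shows the steel basket with brass couplings at (358,215), its black grip at (358,186), on the plain stand. The saddle stand is at (230,300). Possible confusions are the green look-alike basket (288,135), the orange tray of brass parts (436,265) and the green one's grip (288,106). I choose the steel basket, grip at scene (358,186) and top about (180,133).

```bash
python3 - <<'E'
from h import *
s=np.load('s0.npz');t=np.load('t0.npz')
a=cv2.resize(t['p'][90:190,165:355],None,fx=4.2,fy=4.2,interpolation=2)[:,:798]
b=cv2.resize(s['p'][170:290,310:410],None,fx=5,fy=5,interpolation=2)
cv2.imwrite('pics/c1.png',a);cv2.imwrite('pics/c2.png',b[:600])
for n,f in(('scene',s),('top',t)):
    v,u=np.mgrid[0:384,0:512];W=world(n,f['d'],u,v);np.save(n+'W.npy',W)
    print(imaging.camera_model(n))
    # pixels dark with z 0.214..0.27 : grip
    m=(f['d']>0)&(W[...,2]>0.19)&(W[...,2]<0.28)&(W[...,0]>0.3)
    k,l,st,c=cv2.connectedComponentsWithStats(m.astype('uint8'))
    for i in range(1,k):
        if st[i,4]>8: print(n,st[i],W[l==i].min(0).round(3),W[l==i].max(0).round(3))
E
```

```text
{'mtx': array([[451.81728734,   0.        , 259.41291532],
       [  0.        , 451.81728734, 191.11582704],
       [  0.        ,   0.        ,   1.        ]]), 'R': array([[ 0.58039397,  0.81430237, -0.00738185],
       [ 0.63073556, -0.45525355, -0.62842411],
       [-0.51508785,  0.36007757, -0.77783588]]), 't': array([-0.24961036, -0.15435911,  1.68726975])}
scene [483  37  29  43 775] [0.415 1.024 0.19 ] [0.545 1.176 0.254]
scene [ 414   95   98   77 4235] [0.511 0.539 0.19 ] [0.751 0.751 0.256]
scene [ 328  177   76   66 1222] [0.58  0.112 0.19 ] [0.768 0.29  0.266]
scene [ 174  226   96  107 1860] [ 0.46  -0.311  0.19 ] [ 0.732 -0.18   0.225]
scene [422 284  18  17 228] [0.924 0.128 0.19 ] [0.96  0.168 0.214]
scene [393 301  18  18 232] [0.913 0.039 0.19 ] [0.95  0.077 0.214]
scene [363 319  17  18 240] [ 0.904 -0.05   0.19 ] [ 0.939 -0.011  0.214]
scene [ 64 339  43  45 539] [ 0.561 -0.619  0.201] [ 0.697 -0.576  0.253]
scene [ 58 371  27  13 196] [ 0.611 -0.666  0.191] [ 0.649 -0.621  0.204]
{'mtx': array([[480.61806568,   0.        , 252.36700325],
       [  0.        , 4
[... 230 characters left out ...]
, 't': array([-6.59200905e-04,  4.44156223e-01,  1.76080309e+00])}
top [211  41  11  12 100] [0.917 0.132 0.191] [0.959 0.168 0.217]
top [237  44  10  12 100] [0.909 0.043 0.191] [0.949 0.075 0.217]
top [262  47  10  12  98] [ 0.9   -0.046  0.191] [ 0.936 -0.014  0.217]
top [456  72  30  76 502] [ 0.588 -0.766  0.192] [ 0.841 -0.699  0.258]
top [ 415   80   51   76 1159] [ 0.558 -0.721  0.19 ] [ 0.811 -0.553  0.259]
top [434  87  21  20 299] [ 0.735 -0.676  0.19 ] [ 0.792 -0.618  0.24 ]
top [  37   91   63   71 4076] [0.508 0.541 0.19 ] [0.747 0.755 0.263]
top [172  92  53  54 721] [0.574 0.114 0.19 ] [0.764 0.29  0.274]
top [309 105  38  78 965] [ 0.459 -0.311  0.19 ] [ 0.73  -0.182  0.228]
```

View pics/c1.png

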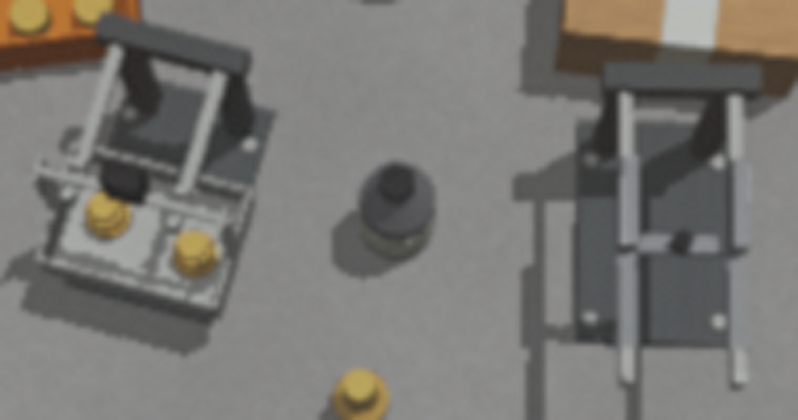

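View pics/c2.png

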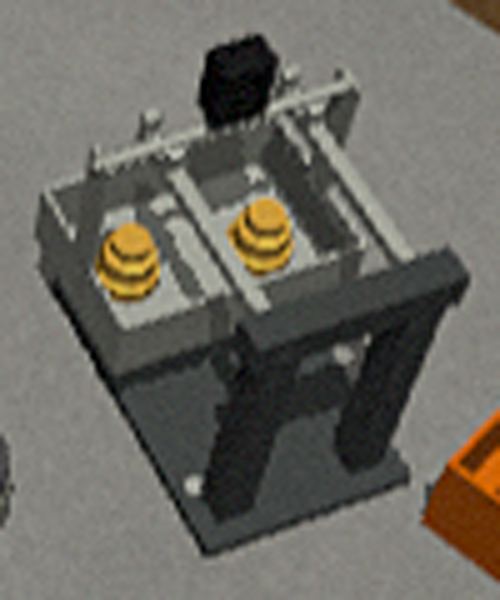

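The crop confirms the steel basket, with its bar across the two arms, the grip at scene (358,186) and both couplings inside. In the top view the saddle stand's arms are at columns of about 315 and 340.

```bash
python3 - <<'E'
from h import *
s=np.load('s0.npz');t=np.load('t0.npz');tW=np.load('topW.npy');sW=np.load('sceneW.npy')
for n,W,f in(('top',tW,t),('scene',sW,s)):
    box=(W[...,0]>.55)&(W[...,0]<.8)&(W[...,1]>.05)&(W[...,1]<.33)
    g=box&(W[...,2]>.255)&(W[...,2]<.28)
    P=W[g]; print(n,'grip top',len(P),P.mean(0).round(4),P.min(0).round(3),P.max(0).round(3),cv2.minAreaRect((P[:,:2]*1000).astype('f4')))
    g=box&(W[...,2]>.194)&(W[...,2]<.212)&(f['p'].max(-1)>60)
    P=W[g]; print(' bar/arms',len(P))
    if n=='top':
        import json
        v,u=np.nonzero(g)
        img=np.zeros((400,400),'uint8')
        for p in P: cv2.circle(img,(int((p[1]-.0)*1200),int((.85-p[0])*1200)),1,255,-1)
    # saddle stand
    box=(W[...,0]>.42)&(W[...,0]<.76)&(W[...,1]>-.34)&(W[...,1]<-.15)
    for lo,hi in((.200,.211),(.213,.230)):
        P=W[box&(W[...,2]>lo)&(W[...,2]<hi)]
        for nm,m in(('L',P[:,1]>-.245),('R',P[:,1]<=-.245)):
            Q=P[m]
            for a in np.arange(.44,.76,.02):
                q=Q[(Q[:,0]>=a)&(Q[:,0]<a+.02)]
                if len(q)>2: print(n,lo,nm,len(q),q.mean(0).round(4), (np.ptp(q[:,1])).round(3))
    P=W[box]
    pf=P[(P[:,2]>.19)]; print('x range',pf[:,0].min(),pf[:,0].max())
E
```

```text
top grip top 73 [0.6069 0.2078 0.2619] [0.594 0.189 0.255] [0.621 0.226 0.274] ((607.0711669921875, 208.13250732421875), (35.021236419677734, 25.291242599487305), 78.90355682373047)
 bar/arms 483
top 0.2 L 10 [ 0.4724 -0.1999  0.2058] 0.008
top 0.2 L 19 [ 0.4913 -0.2014  0.2058] 0.014
top 0.2 L 24 [ 0.5103 -0.2003  0.2055] 0.014
top 0.2 L 22 [ 0.5294 -0.1999  0.2056] 0.014
top 0.2 L 22 [ 0.5481 -0.201   0.2059] 0.014
top 0.2 L 16 [ 0.571  -0.2187  0.2039] 0.051
top 0.2 L 9 [ 0.5864 -0.2095  0.2032] 0.052
top 0.2 L 5 [ 0.6084 -0.194   0.2035] 0.003
top 0.2 L 3 [ 0.6243 -0.1934  0.2019] 0.0
top 0.2 L 66 [ 0.7122 -0.2137  0.2052] 0.063
top 0.2 L 38 [ 0.7242 -0.2149  0.2047] 0.063
top 0.2 R 3 [ 0.4592 -0.2915  0.2082] 0.006
top 0.2 R 14 [ 0.4722 -0.2895  0.2058] 0.012
top 0.2 R 23 [ 0.4895 -0.2902  0.2051] 0.012
top 0.2 R 21 [ 0.5101 -0.2901  0.2061] 0.011
top 0.2 R 21 [ 0.5304 -0.2895  0.2054] 0.014
top 0.2 R 15 [ 0.5489 -0.2899  0.2051] 0.011
top 0.2 R 8 [ 0.5725 -0.2639  0.2048] 0.046
top 0.2 R 6 [ 0.586  -0.2633  0.2024] 0.035
top 0.2 R 67 [ 0.7118 -0.2818  0.2057] 0.063
top 0.2 R 47
[... 1894 characters left out ...]
-0.2787  0.2055] 0.066
scene 0.2 R 134 [ 0.7257 -0.2786  0.2055] 0.066
scene 0.213 L 6 [ 0.4666 -0.2015  0.2155] 0.007
scene 0.213 L 17 [ 0.5759 -0.2017  0.2197] 0.012
scene 0.213 L 43 [ 0.5908 -0.2012  0.2196] 0.014
scene 0.213 L 42 [ 0.6103 -0.2014  0.2193] 0.014
scene 0.213 L 44 [ 0.6301 -0.2013  0.2191] 0.014
scene 0.213 L 21 [ 0.6445 -0.2015  0.2188] 0.013
scene 0.213 R 9 [ 0.464  -0.2908  0.2143] 0.01
scene 0.213 R 16 [ 0.5751 -0.2914  0.219 ] 0.015
scene 0.213 R 46 [ 0.5894 -0.2904  0.2195] 0.015
scene 0.213 R 46 [ 0.6095 -0.2913  0.2193] 0.015
scene 0.213 R 50 [ 0.63   -0.2908  0.2193] 0.014
scene 0.213 R 20 [ 0.6441 -0.2913  0.2184] 0.013
x range 0.4604902700182801 0.731723490693795
```

```bash
python3 - <<'E'
from h import *
s=np.load('s0.npz');t=np.load('t0.npz');tW=np.load('topW.npy');sW=np.load('sceneW.npy')
for n,W,f in(('top',tW,t),('scene',sW,s)):
    X,Y,Z=W[...,0],W[...,1],W[...,2]
    br=f['p'].max(-1)
    # plain stand arms behind the bar
    P=W[(X>.63)&(X<.76)&(Y>.05)&(Y<.33)&(Z>.188)&(Z<.2)&(br>110)]
    c=P[:,1]+np.tan(np.radians(15))*(P[:,0]-.65); md=np.median(c)
    for m in(c>c.mean(),c<=c.mean()):
        k=np.polyfit(P[m,0],P[m,1],1); print(n,'arm',m.sum(),np.degrees(np.arctan(k[0])).round(1),P[m].mean(0).round(4))
    # crossbar of saddle
    P=W[(X>.55)&(X<.65)&(Y>-.27)&(Y<-.22)&(Z>.15)]; print('clamp z',np.percentile(P[:,2],[5,50,95,100]).round(3),P.min(0).round(3),P.max(0).round(3))
    for nm,(x0,x1,y0,y1,z0) in dict(noz=(.45,.65,-.1,.08,.06),jug=(.6,.8,-.1,.1,.12)).items():
        P=W[(X>x0)&(X<x1)&(Y>y0)&(Y<y1)&(Z>z0)&(Z<.16)]
        if len(P): print(nm,len(P),P.mean(0).round(3),P.max(0).round(3))
    # bar: fit line
    P=W[(X>.55)&(X<.66)&(Y>.1)&(Y<.31)&(Z>.198)&(Z<.208)&(br>80)]
    for _ in range(4):
        k=np.polyfit(P[:,1],P[:,0],1);r=P[:,0]-np.polyval(k,P[:,1]);P=P[abs(r)<max(2*r.std(),.004)]
    print('bar',len(P),np.degrees(np.arctan(k[0])).round(1),P.mean(0).round(4),P[:,1].min(),P[:,1].max(),'x at .2075',np.polyval(k,.2075))
E
```

```text
top arm 79 -15.8 [0.6861 0.2391 0.1943]
top arm 66 -12.0 [0.6761 0.1488 0.1949]
clamp z [0.18  0.194 0.206 0.212] [ 0.57  -0.27   0.178] [ 0.586 -0.22   0.212]
noz 304 [ 0.605 -0.007  0.107] [0.65  0.03  0.158]
jug 78 [ 0.637 -0.011  0.145] [0.654 0.008 0.158]
bar 81 13.7 [0.6061 0.2035 0.2028] 0.12643150961254424 0.2881487406784366 x at .2075 0.6068821567886794
scene arm 95 -15.5 [0.6861 0.2404 0.1955]
scene arm 86 -14.2 [0.6729 0.1504 0.1954]
clamp z [0.184 0.193 0.205 0.208] [ 0.571 -0.27   0.179] [ 0.589 -0.22   0.208]
noz 311 [ 0.597 -0.014  0.107] [0.65  0.03  0.153]
jug 145 [ 0.645 -0.014  0.142] [0.66  0.004 0.153]
bar 115 15.0 [0.6104 0.203  0.2025] 0.12585127812101535 0.2888779245125776 x at .2075 0.6115250093884378
```

```bash
python3 -m crank '[[[0.01,-0.01,0.03],[0,0,-7.3],1],[[0.03,-0.032,0.03],[0,0,-7.3],1],[[0.03,-0.032,0.03],[0,0,-7.3],1],[[0.03,-0.032,0.03],[0,0,-7.3],1],[[0.03,-0.032,0],[0,0,-7.3],1],[[0.03,-0.032,0],[0,0,-7.3],1],[[0.03,-0.032,0],[0,0,-7.3],1],[[0.03,-0.032,0],[0,0,-7.3],1],[[0.03,-0.032,0],[0,0,-7.3],1],[[0.03,-0.032,0],[0,0,-7.3],1],[[0.03,-0.032,0],[0,0,-7.3],1],[[0.03,-0.032,0],[0,0,-6.9],1]]'
python3 -m crank '[[[0.03,-0.032,0],[0,0,0],1],[[0.03,-0.032,0],[0,0,0],1],[[0,0,0],[0,0,0],1],[[0,0,0],[0,0,0],1]]'
```

```text
clock: 1.3
tool_pos: [0.5354, 0.2868, 0.3106]
orientation: [180.0, -0.0, -104.7]
force: [0.6, 1.4, 0.8]
opening: 0.0877
gripper_force: 0.0
clock: 1.7
tool_pos: [0.595, 0.2232, 0.3099]
orientation: [179.9, -0.1, -104.6]
force: [-0.5, -0.3, -0.8]
opening: 0.0877
gripper_force: 0.0
```

```bash
python3 -m crank '[[[0.0145,-0.0157,0],[0,0,0],1],[[0,0,-0.018],[0,0,0],1],[[0,0,-0.02],[0,0,0],1],[[0,0,0],[0,0,0],1]]'; python3 - <<'E'
from h import *
a,_=snap('scene','s1');b,_=snap('top','t1')
x=cv2.resize(a[130:250,290:430],None,fx=3.5,fy=3.5,interpolation=2);y=cv2.resize(b[80:200,140:240],None,fx=3,fy=3.5,interpolation=2)
cv2.imwrite('pics/c3.png',np.hstack([x,y]))
E
```

```text
clock: 2.1
tool_pos: [0.6071, 0.2091, 0.2699]
orientation: [179.8, -0.2, -104.4]
force: [0.8, -0.1, -1.4]
opening: 0.0879
gripper_force: 0.0
```

View pics/c3.png

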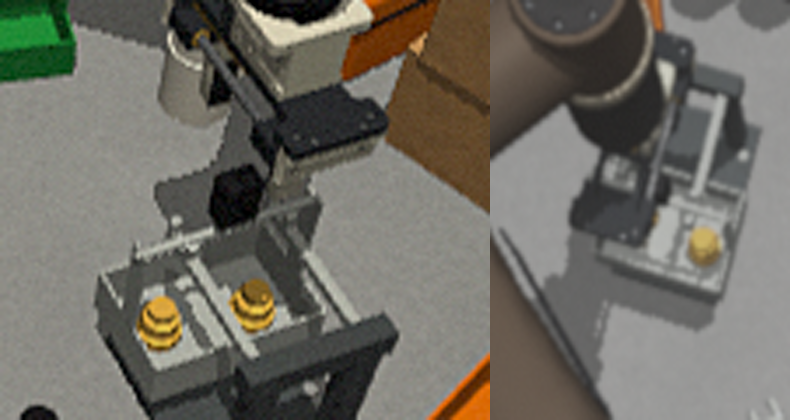

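The gripper straddles the grip (crop (235,195)), with the fingers front and rear of it. I'll descend and close.

```bash
python3 -m crank '[[[0.0015,-0.001,-0.016],[0,0,0],1],[[0,0,-0.016],[0,0,0],1],[[0,0,-0.014],[0,0,0],1],[[0,0,0],[0,0,0],0],[[0,0,0],[0,0,0],-0.25],[[0,0,0],[0,0,0],-0.3],[[0,0,0],[0,0,0],-0.3]]'; python3 -m crank '[[[0,0,0],[0,0,0],-0.4],[[0,0,0],[0,0,0],-0.5],[[0,0,0],[0,0,0],-0.6],[[0,0,0],[0,0,0],-1],[[0,0,0],[0,0,0],-1],[[0,0,0],[0,0,0],-1]]'
```

```text
clock: 2.9
tool_pos: [0.6111, 0.2079, 0.2279]
orientation: [-179.9, 0.1, -104.4]
force: [-0.1, -0.0, 0.3]
opening: 0.0616
gripper_force: 0.0
clock: 3.5
tool_pos: [0.6104, 0.2077, 0.2268]
orientation: [180.0, -0.0, -104.4]
force: [-0.9, 0.5, 0.9]
opening: 0.0233
gripper_force: 30.1
```

```bash
python3 -m crank '[[[0,0,0.002],[0,0,0],-1],[[0,0,0.004],[0,0,0],-1],[[0,0,0.005],[0,0,0],-1],[[0,0,0.005],[0,0,0],-1],[[0,0,0.006],[0,0,0],-1],[[0,0,0.006],[0,0,0],-1],[[0,0,0.006],[0,0,0],-1],[[0,0,0.004],[0,0,0],-1],[[0,0,0.002],[0,0,0],-1],[[0,0,0],[0,0,0],-1],[[0,0,0],[0,0,0],-1]]'
```

```text
clock: 4.6
tool_pos: [0.6105, 0.2076, 0.2666]
orientation: [180.0, -0.0, -104.4]
force: [-1.0, -0.3, -4.9]
opening: 0.0234
gripper_force: 30.0
```

```bash
python3 -m crank '[[[-0.004,0.001,0],[0,0,0],-1],[[-0.008,0.002,0],[0,0,0],-1],[[-0.012,0.003,0],[0,0,0],-1],[[-0.016,0.004,0],[0,0,0],-1],[[-0.02,0.005,0],[0,0,0],-1],[[-0.02,0.005,0],[0,0,0],-1],[[-0.02,0.005,0],[0,0,0],-1],[[-0.02,0.005,0],[0,0,0],-1],[[-0.016,0.004,0],[0,0,0],-1],[[-0.01,0.002,0],[0,0,0],-1],[[-0.006,0,0],[0,0,0],-1],[[-0.003,0,0],[0,0,0],-1]]'
python3 -m crank '[[[0,0,0],[0,0,0],-1],[[0,-0.004,0],[0,0,0],-1],[[-0.003,-0.008,0],[0,0,1.4],-1],[[-0.003,-0.013,0],[0,0,1.4],-1],[[-0.003,-0.018,0],[0,0,1.4],-1],[[-0.003,-0.024,0],[0,0,1.4],-1],[[-0.003,-0.028,0],[0,0,1.4],-1],[[-0.003,-0.03,0],[0,0,1.4],-1],[[-0.003,-0.03,0],[0,0,1.4],-1],[[-0.003,-0.03,0],[0,0,1.4],-1],[[-0.003,-0.03,0],[0,0,1.4],-1],[[-0.003,-0.03,0],[0,0,1.8],-1]]'
```

```text
clock: 5.8
tool_pos: [0.4553, 0.2437, 0.2671]
orientation: [-180.0, 0.0, -104.4]
force: [0.3, -0.2, -5.0]
opening: 0.0235
gripper_force: 29.9
clock: 7.0
tool_pos: [0.4256, -0.003, 0.2669]
orientation: [-180.0, -0.0, -90.0]
force: [0.8, 0.2, -4.4]
opening: 0.0232
gripper_force: 29.9
```

```bash
python3 -m crank '[[[-0.002,-0.03,0],[0,0,0],-1],[[-0.002,-0.03,0],[0,0,0],-1],[[-0.002,-0.03,0],[0,0,0],-1],[[-0.002,-0.03,0],[0,0,0],-1],[[0,-0.03,0],[0,0,0],-1],[[0,-0.026,0],[0,0,0],-1],[[0,-0.022,0],[0,0,0],-1],[[0,-0.018,0],[0,0,0],-1],[[0,-0.012,0],[0,0,0],-1],[[0,-0.006,0],[0,0,0],-1],[[0,-0.003,0],[0,0,0],-1],[[0,0,0],[0,0,0],-1]]'
python3 - <<'E'
from h import *
print(ctrl.get_obs()['tool_pos'])
a,_=snap('scene','s2');b,_=snap('top','t2')
x=cv2.resize(a[180:340,120:290],None,fx=2.8,fy=3,interpolation=2);y=cv2.resize(b[95:255,270:380],None,fx=2.9,fy=3,interpolation=2)
cv2.imwrite('pics/c4.png',np.hstack([x,y])[:,:800])
E
```

```text
clock: 8.2
tool_pos: [0.4177, -0.2383, 0.2667]
orientation: [180.0, 0.0, -90.0]
force: [0.3, 0.7, -4.3]
opening: 0.0235
gripper_force: 29.9
[ 0.41766325 -0.23827443  0.26673328]
```

View pics/c4.png

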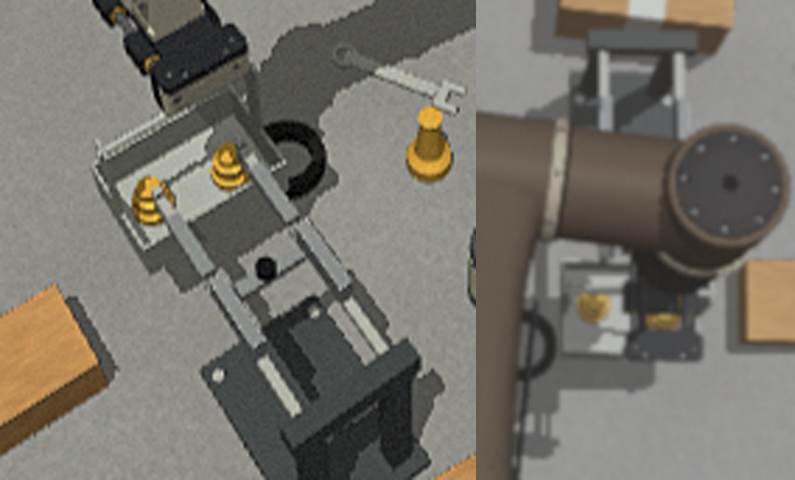

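The basket hangs level in front of the lips, with both couplings in it (crop (155,200) and (228,165)) and clear of the collar. I'll measure the bar.

```bash
python3 - <<'E'
from h import *
s=np.load('s2.npz');v,u=np.mgrid[0:384,0:512];W=world('scene',s['d'],u,v);X,Y,Z=W[...,0],W[...,1],W[...,2]
P=W[(X>.395)&(X<.445)&(Y>-.35)&(Y<-.13)&(Z>.232)&(Z<.252)&(abs(Y+.238)>.03)]
for _ in range(4):
    k=np.polyfit(P[:,1],P[:,0],1);r=P[:,0]-np.polyval(k,P[:,1]);P=P[abs(r)<max(2*r.std(),.004)]
print(len(P),P.mean(0),P[:,1].min(),P[:,1].max(),np.degrees(np.arctan(k[0])),np.polyfit(P[:,1],P[:,2],1)[0], np.percentile(P[:,2],[10,50,90]))
E
```

```text
85 [ 0.41944387 -0.26371861  0.24172852] -0.32291212062893265 -0.1559770824370456 0.8804585142713502 -0.023547023096248967 [0.23794509 0.24232874 0.24505904]
```

```bash
python3 -m crank '[[[0.004,-0.002,0],[0,0,0.4],-1],[[0.008,-0.002,0],[0,0,0.4],-1],[[0.012,-0.002,0],[0,0,0],-1],[[0.014,0,0],[0,0,0],-1],[[0.014,0,0],[0,0,0],-1],[[0.014,0,0],[0,0,0],-1],[[0.012,0,0],[0,0,0],-1],[[0.01,0,0],[0,0,0],-1],[[0.006,0,0],[0,0,0],-1],[[0.003,0,0],[0,0,0],-1],[[0,0,-0.003],[0,0,0],-1],[[0,0,-0.005],[0,0,0],-1]]'
python3 -m crank '[[[0,0,-0.005],[0,0,0],-1],[[0,0,-0.004],[0,0,0],-1],[[0,0,-0.003],[0,0,0],-1],[[0,0,-0.002],[0,0,0],-1],[[0,0,0],[0,0,0],-1],[[0,0,0],[0,0,0],-1]]'
```

```text
clock: 9.5
tool_pos: [0.5144, -0.2444, 0.2589]
orientation: [-180.0, -0.0, -89.2]
force: [-0.7, 0.8, -5.7]
opening: 0.0229
gripper_force: 29.9
clock: 10.1
tool_pos: [0.5147, -0.2444, 0.245]
orientation: [-180.0, -0.0, -89.2]
force: [0.5, -0.1, -4.4]
opening: 0.0233
gripper_force: 29.9
```

```bash
python3 -m crank '[[[0,0,-0.001],[0,0,0],-1],[[0,0,-0.001],[0,0,0],-1],[[0,0,-0.001],[0,0,0],-1],[[0,0,-0.001],[0,0,0],-1],[[0,0,-0.001],[0,0,0],-1],[[0,0,-0.001],[0,0,0],-1],[[0,0,0],[0,0,0],-1],[[0,0,0],[0,0,0],-1],[[0,0,0],[0,0,0],-1]]'
python3 -m crank '[[[0,0,-0.001],[0,0,0],-1],[[0,0,0],[0,0,0],-1],[[0,0,0],[0,0,0],-1]]'
```

```text
clock: 11.0
tool_pos: [0.5147, -0.2444, 0.2389]
orientation: [-180.0, -0.0, -89.2]
force: [0.5, 0.1, -4.4]
opening: 0.0232
gripper_force: 29.9
clock: 11.3
tool_pos: [0.5146, -0.2444, 0.2378]
orientation: [180.0, 0.0, -89.2]
force: [-1.3, 0.3, -5.1]
opening: 0.0231
gripper_force: 29.9
```

```bash
for i in 1; do python3 -m crank '[[[0,0,-0.0005],[0,0,0],-1],[[0,0,-0.0005],[0,0,0],-1],[[0,0,0],[0,0,0],-1],[[0,0,0],[0,0,0],-1]]'; done
python3 -m crank '[[[0,0,-0.0005],[0,0,0],-1],[[0,0,0],[0,0,0],-1],[[0,0,0],[0,0,0],-1]]'
```

```text
clock: 11.7
tool_pos: [0.5147, -0.2444, 0.237]
orientation: [-180.0, -0.0, -89.2]
force: [0.4, -0.6, -3.7]
opening: 0.0232
gripper_force: 30.0
clock: 12.0
tool_pos: [0.5149, -0.2444, 0.2368]
orientation: [-180.0, -0.0, -89.2]
force: [-0.6, 1.0, 0.4]
opening: 0.0233
gripper_force: 30.0
```

```bash
for i in 1; do python3 -m crank '[[[0.001,0,0],[0,0,0],-1],[[0.001,0,0],[0,0,0],-1],[[0.001,0,0],[0,0,0],-1],[[0.001,0,0],[0,0,0],-1],[[0.001,0,0],[0,0,0],-1],[[0.001,0,0],[0,0,0],-1],[[0.001,0,0],[0,0,0],-1],[[0.001,0,0],[0,0,0],-1],[[0.001,0,0],[0,0,0],-1],[[0.001,0,0],[0,0,0],-1],[[0.001,0,0],[0,0,0],-1],[[0.001,0,0],[0,0,0],-1]]'; done
python3 -m crank '[[[0.001,0,0],[0,0,0],-1],[[0.001,0,0],[0,0,0],-1],[[0.001,0,0],[0,0,0],-1],[[0.001,0,0],[0,0,0],-1],[[0.001,0,0],[0,0,0],-1],[[0.001,0,0],[0,0,0],-1],[[0.001,0,0],[0,0,0],-1],[[0.001,0,0],[0,0,0],-1],[[0.001,0,0],[0,0,0],-1],[[0.001,0,0],[0,0,0],-1],[[0.001,0,0],[0,0,0],-1],[[0.001,0,0],[0,0,0],-1]]'
python3 -m crank '[[[0.001,0,0],[0,0,0],-1],[[0.001,0,0],[0,0,0],-1],[[0.001,0,0],[0,0,0],-1],[[0.001,0,0],[0,0,0],-1],[[0.001,0,0],[0,0,0],-1],[[0.001,0,0],[0,0,0],-1],[[0.001,0,0],[0,0,0],-1],[[0.001,0,0],[0,0,0],-1]]'
```

```text
clock: 13.2
tool_pos: [0.5249, -0.2449, 0.2367]
orientation: [179.8, -0.0, -89.2]
force: [-7.1, 0.1, 6.2]
opening: 0.0232
gripper_force: 30.6
clock: 14.4
tool_pos: [0.5369, -0.2449, 0.2367]
orientation: [179.8, -0.0, -89.2]
force: [-7.7, 0.5, 6.2]
opening: 0.0237
gripper_force: 30.5
clock: 15.2
tool_pos: [0.5449, -0.2449, 0.2367]
orientation: [179.8, -0.0, -89.2]
force: [-6.9, 0.8, 5.1]
opening: 0.0233
gripper_force: 30.5
```

```bash
python3 -m crank '[[[0,0,0.0004],[0,0,0],-1],[[0.0005,0,0],[0,0,0],-1],[[0.001,0,0],[0,0,0],-1],[[0.001,0,0],[0,0,0],-1],[[0.001,0,0],[0,0,0],-1],[[0.001,0,0],[0,0,0],-1]]'
python3 -m crank '[[[0.001,0,0],[0,0,0],-1],[[0.001,0,0],[0,0,0],-1],[[0.001,0,0],[0,0,0],-1],[[0.001,0,0],[0,0,0],-1]]'
```

```text
clock: 15.8
tool_pos: [0.5502, -0.2446, 0.2367]
orientation: [179.9, -0.0, -89.2]
force: [-5.5, 0.2, 3.3]
opening: 0.0233
gripper_force: 30.4
clock: 16.2
tool_pos: [0.5543, -0.2446, 0.2368]
orientation: [179.9, -0.0, -89.2]
force: [-5.4, 0.3, 2.7]
opening: 0.0235
gripper_force: 30.4
```

```bash
python3 -m crank '[[[0.001,0,0],[0,0,0],-1],[[0.001,0,0],[0,0,0],-1],[[0.001,0,0],[0,0,0],-1]]'
python3 -m crank '[[[0.001,0,0],[0,0,0],-1],[[0.001,0,0],[0,0,0],-1]]'
python3 -m crank '[[[0.001,0,0],[0,0,0],-1]]'
```

```text
clock: 16.5
tool_pos: [0.5573, -0.2446, 0.2368]
orientation: [179.9, -0.0, -89.2]
force: [-5.9, 0.2, 2.7]
opening: 0.0233
gripper_force: 30.4
clock: 16.7
tool_pos: [0.5607, -0.2441, 0.2362]
orientation: [-180.0, 0.0, -89.2]
force: [0.6, 0.6, -5.0]
opening: 0.0233
gripper_force: 29.9
clock: 16.8
tool_pos: [0.5617, -0.244, 0.2359]
orientation: [-180.0, 0.0, -89.2]
force: [0.0, -0.0, -4.8]
opening: 0.0235
gripper_force: 30.0
```

The bar is free over the notch now, so I'll feel for the stop.

```bash
python3 -m crank '[[[0.0005,0,0],[0,0,0],-1],[[0.0005,0,0],[0,0,0],-1]]'
python3 -m crank '[[[0.0005,0,0],[0,0,0],-1],[[0.0005,0,0],[0,0,0],-1]]'
python3 -m crank '[[[0.0005,0,0],[0,0,0],-1]]'
```

```text
clock: 17.0
tool_pos: [0.5624, -0.2442, 0.2362]
orientation: [180.0, 0.0, -89.2]
force: [0.1, 0.4, -4.0]
opening: 0.0231
gripper_force: 29.9
clock: 17.2
tool_pos: [0.5633, -0.2443, 0.2366]
orientation: [180.0, 0.0, -89.2]
force: [-0.7, -0.0, -4.4]
opening: 0.023
gripper_force: 29.9
clock: 17.3
tool_pos: [0.5638, -0.2443, 0.2367]
orientation: [-180.0, 0.0, -89.2]
force: [0.3, -0.0, -5.5]
opening: 0.0232
gripper_force: 29.9
```

```bash
python3 -m crank '[[[0.0005,0,0],[0,0,0],-1],[[0.0005,0,0],[0,0,0],-1]]'
python3 -m crank '[[[0.0005,0,0],[0,0,0],-1],[[0,0,0],[0,0,0],-1]]'
python3 -m crank '[[[0.0005,0,0],[0,0,0],-1],[[0,0,0],[0,0,0],-1]]'
```

```text
clock: 17.5
tool_pos: [0.5647, -0.2443, 0.2368]
orientation: [-180.0, -0.0, -89.2]
force: [-0.9, -1.3, -4.8]
opening: 0.0232
gripper_force: 29.9
clock: 17.7
tool_pos: [0.5653, -0.2444, 0.2367]
orientation: [-180.0, 0.0, -89.2]
force: [0.6, 0.1, -4.4]
opening: 0.0234
gripper_force: 29.9
clock: 17.9
tool_pos: [0.5657, -0.2444, 0.2367]
orientation: [-180.0, -0.0, -89.2]
force: [0.7, 0.1, -5.0]
opening: 0.0236
gripper_force: 30.0
```

```bash
python3 -m crank '[[[0.0005,0,0],[0,0,0],-1],[[0.0005,0,0],[0,0,0],-1]]'
python3 -m crank '[[[0.0005,0,0],[0,0,0],-1],[[0.0005,0,0],[0,0,0],-1]]'
python3 -m crank '[[[0.0005,0,0],[0,0,0],-1],[[0,0,0],[0,0,0],-1]]'
python3 -m crank '[[[0.0005,0,0],[0,0,0],-1],[[0,0,0],[0,0,0],-1]]'
```

```text
clock: 18.1
tool_pos: [0.5667, -0.2444, 0.2367]
orientation: [-180.0, 0.0, -89.2]
force: [-0.3, -0.3, -4.9]
opening: 0.0232
gripper_force: 29.9
clock: 18.3
tool_pos: [0.5674, -0.2443, 0.2367]
orientation: [180.0, 0.0, -89.2]
force: [-1.1, 0.5, -3.9]
opening: 0.0235
gripper_force: 30.0
clock: 18.5
tool_pos: [0.5677, -0.2443, 0.2366]
orientation: [179.9, 0.0, -89.2]
force: [-3.0, 1.2, -3.6]
opening: 0.0235
gripper_force: 30.0
clock: 18.7
tool_pos: [0.5681, -0.2443, 0.2366]
orientation: [179.9, 0.0, -89.2]
force: [-3.9, 0.7, -3.5]
opening: 0.0232
gripper_force: 30.1
```

The stop is met at TCP x of about 0.5675. I'll back off 3 mm to the notch centre and lower the bar.

```bash
python3 -m crank '[[[-0.001,0,0],[0,0,0],-1],[[-0.001,0,0],[0,0,0],-1],[[-0.001,0,0],[0,0,0],-1],[[-0.0005,0,0],[0,0,0],-1],[[0,0,0],[0,0,0],-1],[[0,0,-0.001],[0,0,0],-1],[[0,0,-0.001],[0,0,0],-1],[[0,0,-0.001],[0,0,0],-1],[[0,0,-0.001],[0,0,0],-1],[[0,0,0],[0,0,0],-1]]'
python3 -m crank '[[[0,0,-0.001],[0,0,0],-1],[[0,0,-0.001],[0,0,0],-1],[[0,0,-0.001],[0,0,0],-1],[[0,0,0],[0,0,0],-1]]'
```

```text
clock: 19.7
tool_pos: [0.5651, -0.2443, 0.2325]
orientation: [180.0, 0.0, -89.2]
force: [-0.0, -0.0, -4.5]
opening: 0.0235
gripper_force: 30.0
clock: 20.1
tool_pos: [0.5651, -0.2443, 0.2295]
orientation: [180.0, 0.0, -89.2]
force: [0.5, 0.6, -4.7]
opening: 0.0235
gripper_force: 30.0
```

```bash
python3 -m crank '[[[0,0,-0.001],[0,0,0],-1],[[0,0,-0.0005],[0,0,0],-1],[[0,0,-0.0005],[0,0,0],-1],[[0,0,0],[0,0,0],-1]]'
python3 -m crank '[[[0,0,-0.0005],[0,0,0],-1],[[0,0,0],[0,0,0],-1],[[0,0,0],[0,0,0],-1]]'
python3 -m crank '[[[0,0,-0.0005],[0,0,0],-1],[[0,0,0],[0,0,0],-1],[[0,0,0],[0,0,0],-1]]'
```

```text
clock: 20.5
tool_pos: [0.5651, -0.2443, 0.2276]
orientation: [180.0, 0.0, -89.2]
force: [0.4, -0.1, -4.1]
opening: 0.0234
gripper_force: 30.0
clock: 20.8
tool_pos: [0.5652, -0.2444, 0.2272]
orientation: [180.0, 0.0, -89.2]
force: [-1.0, -0.3, -4.3]
opening: 0.0231
gripper_force: 29.9
clock: 21.1
tool_pos: [0.5653, -0.2444, 0.2269]
orientation: [-180.0, -0.0, -89.2]
force: [-0.1, 0.4, -3.5]
opening: 0.023
gripper_force: 30.0
```

```bash
python3 -m crank '[[[0,0,-0.0005],[0,0,0],-1],[[0,0,0],[0,0,0],-1],[[0,0,0],[0,0,0],-1]]'
python3 -m crank '[[[0,0,-0.0003],[0,0,0],-1],[[0,0,0],[0,0,0],-1],[[0,0,0],[0,0,0],-1]]'
```

```text
clock: 21.4
tool_pos: [0.5654, -0.2445, 0.2268]
orientation: [-180.0, -0.0, -89.2]
force: [-0.1, 1.0, 1.5]
opening: 0.023
gripper_force: 30.0
clock: 21.7
tool_pos: [0.5655, -0.2445, 0.2267]
orientation: [-179.9, -0.0, -89.2]
force: [-1.3, 1.1, 4.5]
opening: 0.0236
gripper_force: 30.1
```

```bash
python3 -m crank '[[[0,0,0.0003],[0,0,0],-1],[[0,0,0],[0,0,0],-0.4],[[0,0,0],[0,0,0],-0.3],[[0,0,0],[0,0,0],-0.1],[[0,0,0],[0,0,0],0.2],[[0,0,0],[0,0,0],0.2],[[0,0,0],[0,0,0],0.2]]'
python3 - <<'E'
from h import *
a,_=snap('scene','s3')
cv2.imwrite('pics/c5.png',cv2.resize(a[210:340,150:290],None,fx=4.5,fy=4.5,interpolation=2))
E
```

```text
clock: 22.4
tool_pos: [0.5651, -0.2444, 0.2261]
orientation: [180.0, 0.0, -89.2]
force: [-0.3, 0.0, 0.6]
opening: 0.0518
gripper_force: 0.0
```

View pics/c5.png

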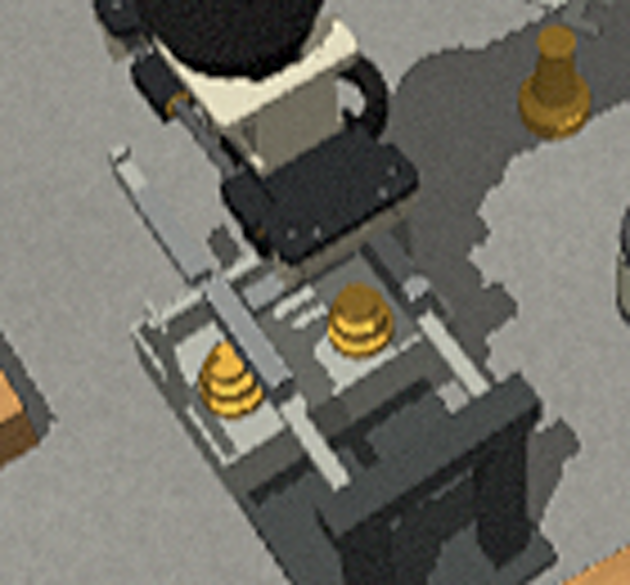

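The basket hangs in the notches by itself, level, with both couplings in it (crop (230,380) and (358,320)). I'll withdraw upward.

```bash
python3 -m crank '[[[0,0,0.004],[0,0,0],0.2],[[0,0,0.008],[0,0,0],0.2],[[0,0,0.015],[0,0,0],0.2],[[0,0,0.02],[0,0,0],0.2],[[0,0,0.025],[0,0,0],0.2],[[0,0,0.025],[0,0,0],0.2],[[0,0,0.025],[0,0,0],0.2],[[-0.02,0.02,0.02],[0,0,0],0.2],[[0,0,0],[0,0,0],0.2],[[0,0,0],[0,0,0],0.2],[[0,0,0],[0,0,0],0.2]]'
python3 - <<'E'
from h import *
a,d=snap('scene','s4')
cv2.imwrite('pics/c6.png',cv2.resize(a[210:340,150:290],None,fx=4.5,fy=4.5,interpolation=2))
v,u=np.mgrid[0:384,0:512];W=world('scene',d,u,v);X,Y,Z=W[...,0],W[...,1],W[...,2]
for m in((Y>-.325)&(Y<-.3),(Y>-.19)&(Y<-.165)):
    P=W[m&(X>.54)&(X<.59)&(Z>.19)&(Z<.215)]
    if len(P): print(len(P),np.median(P,0).round(4))
E
```

```text
clock: 23.55
tool_pos: [0.5451, -0.2243, 0.3679]
orientation: [180.0, 0.0, -89.2]
force: [0.7, 0.7, -0.7]
opening: 0.0523
gripper_force: 0.0
43 [ 0.5668 -0.3163  0.2031]
32 [ 0.5647 -0.1755  0.2022]
```

View pics/c6.png

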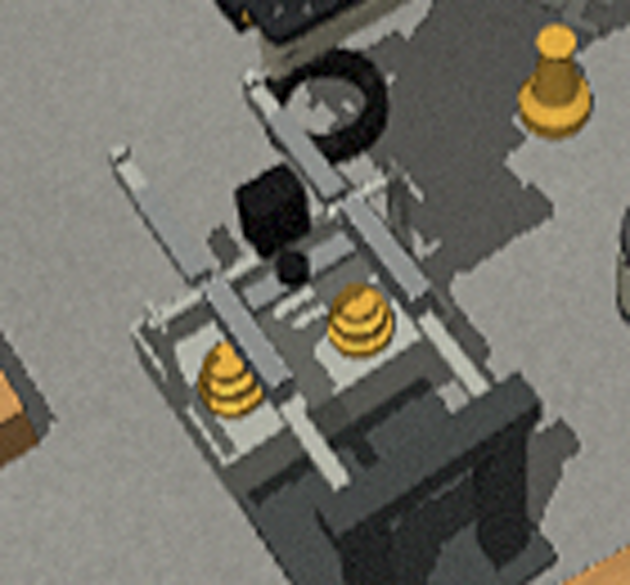

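The bar is down in both notches (its top surface measured at about 0.203 m at both ends). The basket is level, both couplings are in it, and the robot is clear.

```bash
python3 -c "
from plant import close_job
print(close_job())"
```

```text
the job is handed in; nothing more can be done
None
```

The basket now hangs level by itself in both notches of the saddle stand, with both couplings in its tray and the robot clear, and the job was handed in at about 24 s; no verdict was shown.

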